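Sort pots and brushes into their colour trays

TASK

Sort the paint things by colour for the next painting session: stand the yellow pot on the round painted spot of the yellow tray and lay the yellow brush flat in the brush bay beside it, and likewise the burgundy pot and brush in the burgundy tray. In its bay a brush lies along the painted stripe, either way round. Set everything down rather than dropping it, keep the pots upright, and leave the white pot, the big tin and the varnish jar where they are.

Things in the scene. Friction and masses are not known exactly. Their poses are not given: they have to be found in the camera images.
- pot_yellow: Sealed round paint sample pot, yellow all over, upright: 60 mm tall, 56 mm across at the lid (top 10 mm), tapering from 54 mm below it to 50 mm at the foot; 140 g. Origin at the centre of its underside, z up; yaw means nothing. Goes on the painted spot of the yellow tray.
- brush_yellow: Flat paint brush, yellow handle, steel ferrule, dark rigid bristles, lying flat: 120 mm long along x, 16 mm thick, 60 g. Origin at mid-length on the underside. Handle x = -60 to +9 mm: 24 mm wide, from 0 on 30 mm; ferrule and bristles 36 mm wide, +8 to +60 mm. Weight centre within 10 mm of the origin; grip the handle at x = -14 mm. Goes in the brush bay of the yellow tray.
- tray_yellow: Shallow wooden tray, yellow rims, fixed: 160 mm along x, 171 along y, floor 4 mm thick, rims and divider 12 mm tall over the bench, 5 thick. Origin: centre of underside. Divider along x. Brush bay on the +y side, 150 x 72 mm inside, centre x = 0, y = +44.5 mm, yellow painted stripe along x. Pot bay on the -y side, 150 x 84 mm, yellow painted spot 60 mm across, centre x = 0, y = -38.5 mm.
- pot_burgundy: Sealed round paint sample pot, burgundy red all over, upright: 60 mm tall, 56 mm across at the lid (top 10 mm), tapering from 54 mm below it to 50 mm at the foot; 140 g. Origin at the centre of its underside, z up; yaw means nothing. Goes on the painted spot of the burgundy tray.
- brush_burgundy: Flat paint brush, burgundy red handle, steel ferrule, dark rigid bristles, lying flat: 120 mm long along x, 16 mm thick, 60 g. Origin at mid-length on the underside. Handle x = -60 to +9 mm: 24 mm wide, from 0 on 30 mm; ferrule and bristles 36 mm wide, +8 to +60 mm. Weight centre within 10 mm of the origin; grip the handle at x = -14 mm. Goes in the brush bay of the burgundy tray.
- tray_burgundy: Shallow wooden tray, burgundy red rims, fixed: 160 mm along x, 171 along y, floor 4 mm thick, rims and divider 12 mm tall over the bench, 5 thick. Origin: centre of underside. Divider along x. Brush bay on the +y side, 150 x 72 mm inside, centre x = 0, y = +44.5 mm, burgundy red painted stripe along x. Pot bay on the -y side, 150 x 84 mm, burgundy red painted spot 60 mm across, centre x = 0, y = -38.5 mm.
- pot_white: The same kind of sample pot in white, 60 mm tall, 56 mm across, standing loose among the others. Leave it where it is. Origin at the centre of its underside.
- tin: A big steel paint tin with a red wrapper, 99 mm across, 120 mm tall, loose on the bench at one far corner. Leave it alone. Origin at the centre of its underside.
- jar: An amber glass varnish jar with a dark lid, 66 mm across, 90 mm tall, loose on the bench at the other far corner. Leave it alone. Origin at the centre of its underside.
Mind the look-alikes: they are no part of the job. What is shaped like the brush_yellow but blue or green is not meant.

How it is judged:
By the outcome, as a careful person would: the job done as asked, in the order asked, and still so for the second after the job is handed in, with the robot touching nothing.
It also fails if it takes over 104 s, if anything falls off the work surface, if the arm or the gripper's body presses on something with over 40 N, if the wrist force passes 120 N, or if a joint passes its speed limit or range.

ROBOT

A 7-joint arm with a two-finger parallel gripper is mounted at the origin on the work surface. World frame = base frame: x ahead of the robot, y to its left, z up, the work surface at z = 0. Lengths are in m, angles in rad, forces in N, time in s.
With the tool pointing down it reaches from about 0.35 to 0.9 m from the base axis. Payload 8.1 kg.
Tool frame: the origin (TCP) lies midway between the tips of the shut fingers; the grasp point (between the pads) lies arm.grasp_offset behind it (arm.grasp_offset is the distance from the TCP to the grasp point, in m); z points along the fingers, y is the line along which they close (so a half turn about z gives the same grasp; the last joint's range is limited). The gripper opens to 92 mm and grips with 3 to 60 N. Pads are 19 mm wide; open, the fingers measure 130 mm over their backs; the gripper's body (75 mm by 190 mm) begins 47 mm behind the grasp point.
Start: joints at [1.001, 0.434, 0.025, 1.573, -0.012, 1.134, -0.075], TCP at [0.281, -0.558, 0.227] pointing down, gripper open.
Joint ranges: [-2.62, 2.62], [-0.44, 2.09], [-1.27, 1.32], [0.08, 2.57], [-1.32, 4.46], [0.12, 2], [-2.74, 2.74]. Speed limits (rad/s): [2.22, 2.22, 3.01, 3.01, 3.14, 3.14, 3.14].

INTERFACE

Orientations are given as a rotation vector (axis times angle).
In Python, from cell import observe, imaging, arm gives the robot as it stands.
- The arm moves only by the tool apply_moves, never from a script. Its argument "commands" is a list of rows, each a list of 5 numbers: the opening in per cent of the stroke, from 0 (shut) to 100 (fully open), then the shift along the world's x, y, z in units of 0.06 m (1.0 is 0.06 m), then the turn about the world's z in units of 0.5 rad (1.0 is 0.5 rad). A call has 1 to 12 rows; each row shifts and turns the commanded pose from where the row before left it; what a row does not reach is not made up. A row lasts 1/8 s, in which the tool goes at most 62.5 mm and 10.7 degrees, less where a joint would pass 70% of its speed; a pose out of reach is approached as far as the arm can. A call with a number of a shift or a turn outside -1 to 1 is refused whole. A call with a gripper value outside its range is refused whole. The fingers move at their own pace and stop on an object; "newtons" is the grip in N (left out, the last holds). Time passes only in rows, so rows that do not move let the fingers close. It gives the time, the measured TCP pose, the force, the opening and the grip force at its end, in the units of the state.
- observe(): the state, without advancing time (a new reading comes with each control period).
- imaging.get_image(name): name is "scene" or "top"; returns (picture, depth): 480x640x3 uint8, red, green, blue; 480x640 float32, m along the optical axis (not along the pixel's ray), 0 where there is no reading.
- imaging.camera_params(name): a dict with "camera_matrix" (3x3 intrinsics, pixels), "origin" and "rotation" of the camera in the world. Camera axes: x right, y up, looking along -z (the intrinsics and any distortion apply to the point x, -y, -z); pixel columns grow to the right and rows downward; lengths in m; the calibration is good to about 2 mm. A picture is of the moment at which its call begins. camera_params takes no time and is no camera call.
- arm.sign_off(): hands the job in; it is judged then, once.
The state is a dict: "clock": time; "joints": joint angles; "dq": joint speeds; "joint_efforts": joint torques, N m; "position": TCP position; "ee_rot": TCP orientation; "force": force on the tool from outside, world axes, zero at the start; "ft_torque": the same for the moment, N m; "width": opening from 0.0 (shut) to 1.0 (fully open); "gripper_force": force on a finger pad.
Only numpy, scipy, OpenCV 4.12 (cv2) and the standard library are available. Lean on these libraries where they do the work, as an engineer would, in place of code of your own. Each camera call takes 0.05 s, during which the arm holds its last target. There are 200 camera calls.

## Working session

There is one attempt and no reset: what is moved stays moved. The work goes in short steps, Python scripts to look and compute and a tool call to move; the robot and the scene stay as the last step left them, time stands still between calls to the robot, and variables do not carry over. Pictures are saved under pics/ and viewed, at most 14 in all, crops included, and the job is handed in when it is done.

Besides the shell and the picture viewer there is one more tool, called after "Call:" by a JSON object that holds its "name" and its "arguments", one argument or row to a line. apply_moves: Moves the arm, as the interface text tells. Its arguments: {"type":"object","properties":{"commands":{"type":"array"},"newtons":{"type":"number"}},"required":["commands"]}

```bash
mkdir -p pics; python3 - <<'E'
from cell import observe, imaging, arm
import cv2,numpy as np
print(observe(), arm.grasp_offset)
for n in("scene","top"):
    p,d=imaging.get_image(n); cv2.imwrite(f"pics/{n}0.png",p[...,::-1]); np.savez(f"{n}0.npz",p=p,d=d)
    print(n,imaging.camera_params(n),(d==0).mean())
E
```

```text
{'clock': 0.0, 'joints': array([ 1.00139948,  0.43519872,  0.02497306,  1.574137  , -0.01162908,
        1.13399772, -0.0750728 ]), 'dq': array([-0.00043393, -0.00216251, -0.00044503, -0.00082681, -0.00023223,
        0.00067908,  0.000312  ]), 'joint_efforts': array([-1.44624348e-03, -6.67838645e+01,  9.84124951e-01, -3.14461184e+01,
       -6.06151507e-02,  4.27514885e-02,  1.15617440e-04]), 'position': array([ 0.28098281, -0.55767918,  0.22594461]), 'ee_rot': array([-3.05495197e+00, -7.26167246e-01,  7.57775615e-04]), 'force': array([-0.41466352, -0.04853211,  0.08468778]), 'ft_torque': array([ 0.01136886, -0.00347095,  0.01446435]), 'gripper_force': 0.0, 'width': 0.9957713226302657} 0.0188
scene {'camera_matrix': array([[494.97540321,   0.        , 323.14307476],
       [  0.        , 494.97540321, 238.06901151],
       [  0.        ,   0.        ,   1.        ]]), 'origin': array([ 1.02744748, -0.260676  ,  1.07433061]), 'rotation': array([0.49404499, 0.26864211, 0.96184195])} 0.004013671875
top {'camera_matrix': array([[474.84823445,   0.        , 317.25871926],
       [  0.        , 474.84823445, 235.87975733],
       [  0.        ,   0.        ,   1.        ]]), 'origin': array([0.36649541, 0.07480231, 1.07550034]), 'rotation': array([ 0.10724388, -0.1225401 , -1.56857214])} 0.003961588541666667
```

View pics/top0.png

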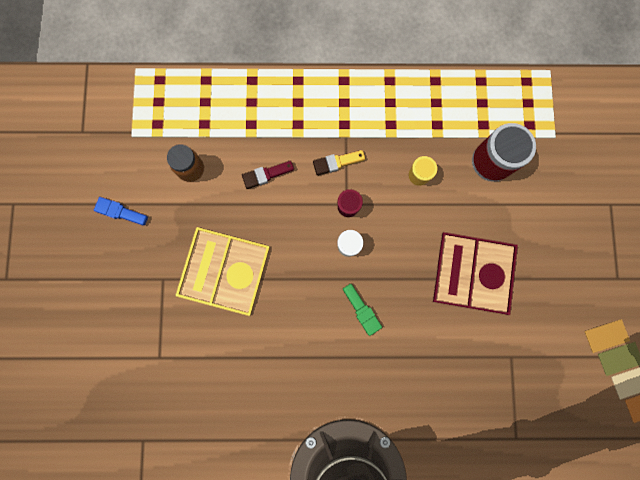

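View pics/scene0.png

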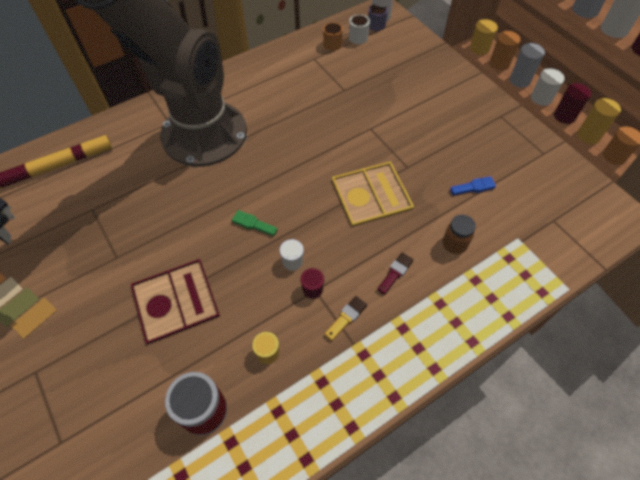

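The top view shows the yellow pot at (424,170), burgundy pot at (349,203), yellow brush at (340,162) and burgundy brush at (268,174). The yellow tray is at (223,271) and the burgundy tray at (476,273). The look-alikes are the blue brush (122,211) and green brush (362,310), both excluded by colour. The scene view agrees.

```bash
cat > h.py <<'E'
import cv2,numpy as np
from scipy.spatial.transform import Rotation as R
from cell import observe, imaging, arm
def rays(n,uv):
    c=imaging.camera_params(n);K=c["camera_matrix"];uv=np.atleast_2d(np.asarray(uv,float))
    d=np.c_[(uv[:,0]-K[0,2])/K[0,0],-(uv[:,1]-K[1,2])/K[1,1],-np.ones(len(uv))]
    return np.array(c["origin"]),d@R.from_rotvec(c["rotation"]).as_matrix().T
def plane(n,uv,z):
    o,d=rays(n,uv); return (o+d*((z-o[2])/d[:,2])[:,None])[:,:2]
def pix(n,P):
    c=imaging.camera_params(n);K=c["camera_matrix"]
    q=(np.atleast_2d(P)-c["origin"])@R.from_rotvec(c["rotation"]).as_matrix()
    return np.c_[K[0,0]*q[:,0]/-q[:,2]+K[0,2],K[1,1]*-q[:,1]/-q[:,2]+K[1,2]]
def mask(p,col):
    h=cv2.cvtColor(p,cv2.COLOR_RGB2HSV).astype(int);H,S,V=h[...,0],h[...,1],h[...,2]
    if col=="yellow": m=(H>21)&(H<34)&(S>130)&(V>130)
    else: m=((H>160)|(H<4))&(S>120)&(V>30)
    return m.astype(np.uint8)
def blobs(p,col,box,amin=60):
    x0,y0,x1,y1=box; m=mask(p,col); k=np.zeros_like(m); k[y0:y1,x0:x1]=m[y0:y1,x0:x1]
    n,l,s,c=cv2.connectedComponentsWithStats(k)
    return [(l==i) for i in np.argsort(-s[:,4]) if i and s[i,4]>=amin]
def axis(P):
    m=P.mean(0); w,v=np.linalg.eigh(np.cov((P-m).T)); return m,v[:,1],2*np.sqrt(3*w)  # full lengths
E
cat > m.py <<'E'
from h import *
B={"top":{"yellow":[(300,140,375,185),(400,150,445,192),(170,220,280,320)],"burg":[(235,150,305,195),(330,183,370,220),(425,225,525,320)]},
"scene":{"yellow":[(315,290,372,345),(245,325,285,365),(325,155,420,230)],"burg":[(370,245,420,297),(295,262,328,300),(125,255,225,345)]}}
for n in B:
    f=np.load(n+"0.npz");p,d=f["p"],f["d"]
    def pts(m,z):
        v,u=np.nonzero(m);return plane(n,np.c_[u,v],z)
    for c in B[n]:
        b=B[n][c]
        m=blobs(p,c,b[0])[0];mm,a,L=axis(pts(m,.016));print(n,c,"handle",mm.round(4),a.round(3),L.round(4))
        m=blobs(p,c,b[1])[0]
        v,u=np.nonzero(m);o,dr=rays(n,np.c_[u,v]);zz=o[2]+dr[:,2]*d[v,u]
        q=zz>.055;P=plane(n,np.c_[u,v][q],.06);print("  pot",P.mean(0).round(4),"ext",np.ptp(P,axis=0).round(4),"z",np.median(zz[q]).round(4),(cv2.minEnclosingCircle(P.astype(np.float32))[0]))
        for m in blobs(p,c,b[2],30)[:3]:
            mm,a,L=axis(pts(m,.004));print("  tray",m.sum(),mm.round(4),a.round(3),L.round(4))
        m=blobs(p,c,b[2],30)[0];r=cv2.minAreaRect(pts(m,.012).astype(np.float32));print("  rect",np.round(r[0],4),np.round(r[1],4),r[2])
f=np.load("top0.npz")["p"][:,:,::-1]
cv2.imwrite("pics/crop.png",cv2.resize(f[140:220,235:450],None,fx=3.7,fy=3.7,interpolation=cv2.INTER_CUBIC))
E
python3 m.py
```

```text
top yellow handle [ 0.7052 -0.0086] [-0.263  0.965] [0.0216 0.0648]
  pot [ 0.6686 -0.1724] ext [0.0526 0.0535] z 0.0595 (0.6686342358589172, -0.1722763329744339)
  tray 932 [0.4443 0.2806] [-0.967  0.256] [0.211  0.2118]
  tray 558 [0.4351 0.2394] [-0.996  0.088] [0.0516 0.0522]
  tray 449 [0.4566 0.3197] [-0.966  0.259] [0.0201 0.1141]
  rect [0.445  0.2767] [0.1725 0.1616] 75.07841491699219
top burg handle [0.6767 0.1539] [-0.326  0.945] [0.0248 0.0661]
  pot [ 0.5929 -0.0065] ext [0.0536 0.0527] z 0.0598 (0.5935253500938416, -0.006283789873123169)
  tray 910 [ 0.441  -0.2937] [0.116 0.993] [0.2008 0.2207]
  tray 517 [ 0.433  -0.3292] [-0.059  0.998] [0.0499 0.0508]
  tray 404 [ 0.447  -0.2475] [-0.985  0.17 ] [0.0184 0.1132]
  rect [ 0.44   -0.2906] [0.1732 0.1598] 80.18791198730469
scene yellow handle [ 0.7079 -0.012 ] [-0.332  0.943] [0.0153 0.0491]
  pot [ 0.6719 -0.1738] ext [0.0543 0.0546] z 0.0596 (0.669926106929779, -0.1743178814649582)
  tray 67 [0.4798 0.3127] [-0.966  0.259] [0.0113 0.0603]
  rect [0.4813 0.3089] [0.0113 0.06  ] 75.04452514648438
scene burg handle [0.6801 0.1508] [-0.337  0.942] [0.0221 0.0664]
  pot [ 0.5953 -0.0087] ext [0.0558 0.0544] z 0.0595 (0.5956903696060181, -0.007907730527222157)
  tray 388 [ 0.4318 -0.3315] [-0.923 -0.384] [0.0462 0.0472]
  tray 313 [ 0.452  -0.3263] [-0.965 -0.261] [0.1657 0.2457]
  tray 259 [ 0.4481 -0.2497] [-0.985  0.172] [0.0146 0.1083]
  rect [ 0.4361 -0.3312] [0.0522 0.0499] 56.519256591796875
```

View pics/crop.png

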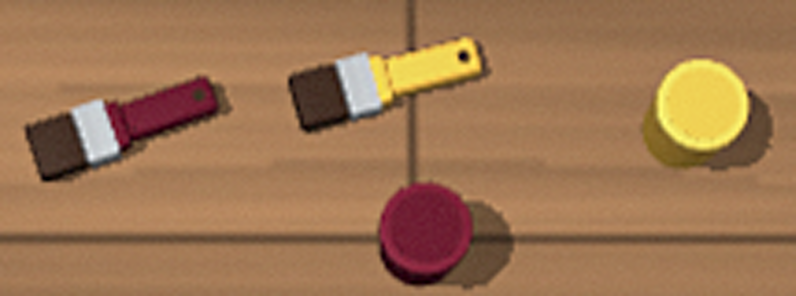

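The crop confirms it. The burgundy-handled brush is on the left, bristles lower-left. The yellow brush is in the middle, bristles left, and the burgundy and yellow pots have plain lids. Heights (about 0.0595 m) and tray sizes (0.172 x 0.160 m) match the description. I'll move over the yellow pot at about (0.670, -0.173), closing the fingers radially to stay clear of the tin.

Call:
{"name": "apply_moves", "arguments": {
  "commands": [
    [100,0.65,0.64,0,0.17],
    [100,0.65,0.64,0,0.17],
    [100,0.65,0.64,0,0.17],
    [100,0.65,0.64,0,0.17],
    [100,0.65,0.64,0,0.17],
    [100,0.65,0.64,0,0.17],
    [100,0.65,0.64,0,0.17],
    [100,0.65,0.64,0,0.17],
    [100,0.65,0.64,0,0.17],
    [100,0.65,0.64,0,0.17],
    [100,0,0,0,0],
    [100,0,0,0,0]
  ],
  "newtons": 20
}}

```text
clock: 1.6
position: [0.6707, -0.1746, 0.226]
ee_rot: [-2.485, -1.921, 0.002]
force: [0.1, -0.8, -0.0]
width: 1.003
gripper_force: 0.0
```

Call:
{"name": "apply_moves", "arguments": {
  "commands": [
    [100,0,0.03,-0.8,0],
    [100,0,0,-0.8,0],
    [100,0,0,-0.8,0],
    [100,0,0,-0.6,0],
    [100,0,0,-0.48,0],
    [100,0,0,0,0],
    [50,0,0,0,0],
    [50,0,0,0,0],
    [50,0,0,0,0],
    [50,0,0,0,0],
    [50,0,0,0,0],
    [50,0,0,0,0]
  ]
}}

```text
clock: 3.1
position: [0.6713, -0.1723, 0.0184]
ee_rot: [2.485, 1.922, 0.0]
force: [-2.5, -0.0, 5.3]
width: 0.607
gripper_force: 20.0
```

Call:
{"name": "apply_moves", "arguments": {
  "commands": [
    [50,0,0,0,0],
    [50,0,0,0,0]
  ]
}}

```text
clock: 3.35
position: [0.6713, -0.1723, 0.0184]
ee_rot: [2.485, 1.922, 0.0]
force: [-1.7, 0.4, 5.6]
width: 0.6
gripper_force: 20.0
```

Call:
{"name": "apply_moves", "arguments": {
  "commands": [
    [50,0,0,0.3,0],
    [50,0,0,0.7,0],
    [50,0,0,1,0],
    [50,-0.435,0.76,0,0.17],
    [50,-0.435,0.76,0,0.17],
    [50,-0.435,0.76,0,0.17],
    [50,-0.435,0.76,0,0.17],
    [50,-0.435,0.76,0,0.17],
    [50,-0.435,0.76,0,0.17],
    [50,-0.435,0.76,0,0.17],
    [50,-0.435,0.76,0,0.17],
    [50,-0.435,0.76,0,0.17]
  ]
}}

```text
clock: 4.85
position: [0.4358, 0.2395, 0.139]
ee_rot: [1.584, 2.712, 0.002]
force: [0.3, 0.7, -0.1]
width: 0.602
gripper_force: 20.0
```

Call:
{"name": "apply_moves", "arguments": {
  "commands": [
    [50,0,0,0,0],
    [50,0,0,0,0]
  ]
}}

```text
clock: 5.1
position: [0.4368, 0.2377, 0.1385]
ee_rot: [1.588, 2.71, 0.0]
force: [0.2, -0.1, -0.5]
width: 0.604
gripper_force: 20.0
```

```bash
python3 - <<'E'
from h import *
s=observe();print(s["position"],s["joints"],s["width"],s["force"])
p,d=imaging.get_image("top");P,_=imaging.get_image("scene")
cv2.imwrite("pics/t1.png",np.hstack([p[180:380,120:440],P[60:260,240:560]])[...,::-1])
E
```

```text
[0.43680494 0.23772147 0.13849817] [-0.16266191  0.39243639 -0.57155123  1.95282089  0.27484169  0.87212354
 -0.36755591] 0.604010411265211 [ 0.15567761 -0.06754751 -0.4937761 ]
```

View pics/t1.png

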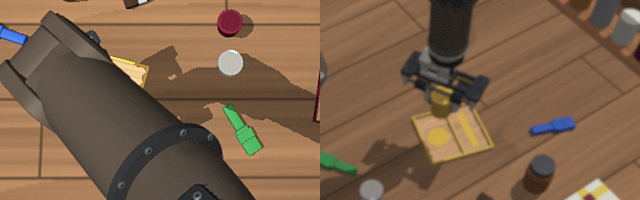

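The pot is held between the fingers and hangs above the yellow tray (right half, about (440,103)). The wrist is over the spot, so I'll lower it.

Call:
{"name": "apply_moves", "arguments": {
  "commands": [
    [50,-0.01,0.01,-0.6,0],
    [50,0,0,-0.6,0],
    [50,0,0,-0.4,0],
    [50,0,0,-0.2,0],
    [50,0,0,-0.05,0],
    [50,0,0,-0.05,0],
    [50,0,0,0,0]
  ]
}}

```text
clock: 6.08
position: [0.4362, 0.2387, 0.0245]
ee_rot: [1.588, 2.71, 0.001]
force: [-0.4, 0.4, -0.9]
width: 0.604
gripper_force: 20.0
```

Call:
{"name": "apply_moves", "arguments": {
  "commands": [
    [50,0,0,-0.02,0],
    [50,0,0,-0.02,0],
    [50,0,0,0,0]
  ]
}}

```text
clock: 6.45
position: [0.436, 0.2388, 0.0223]
ee_rot: [1.587, 2.71, 0.001]
force: [-2.7, -1.6, 9.3]
width: 0.601
gripper_force: 20.0
```

Call:
{"name": "apply_moves", "arguments": {
  "commands": [
    [70,0,0,0,0],
    [85,0,0,0,0],
    [85,0,0,0.2,0],
    [85,0,0,0.8,0],
    [85,0,0,1,0],
    [85,0.64,-0.57,0,-0.07],
    [85,0.64,-0.57,0,-0.07],
    [85,0.64,-0.57,0,-0.07],
    [85,0.64,-0.57,0,-0.07],
    [85,0.64,-0.57,0,-0.07],
    [85,0.64,-0.57,0,-0.07],
    [70,0.64,-0.57,0,-0.07]
  ]
}}

```text
clock: 7.95
position: [0.7056, -0.0019, 0.1424]
ee_rot: [-1.908, -2.495, -0.001]
force: [-0.4, 1.2, 1.2]
width: 0.788
gripper_force: 0.0
```

Call:
{"name": "apply_moves", "arguments": {
  "commands": [
    [70,0,0,0,0],
    [70,0,0,0,0]
  ]
}}

```text
clock: 8.2
position: [0.704, -0.0, 0.1418]
ee_rot: [-1.906, -2.496, -0.001]
force: [-0.2, 0.5, -0.5]
width: 0.698
gripper_force: 0.0
```

```bash
python3 - <<'E'
from h import *
s=observe();print(s["position"],s["joints"],s["width"],s["force"])
p,d=imaging.get_image("top");P,_=imaging.get_image("scene")
for m in blobs(p,"yellow",(170,200,280,320),200):
    v,u=np.nonzero(m);z=np.median([0]);o,dr=rays("top",np.c_[u,v]);zz=o[2]+dr[:,2]*d[v,u]
    print(m.sum(),plane("top",np.c_[u,v],.06).mean(0),np.median(zz))
cv2.imwrite("pics/t2.png",np.hstack([p[130:330,160:460],P[140:340,240:540]])[...,::-1])
E
```

```text
[ 7.04028295e-01 -1.41930093e-05  1.41790764e-01] [ 0.16929267  0.67138711 -0.4137419   1.42489965  0.28234377  1.10456142
 -0.02517722] 0.6980133094286927 [-0.2471757   0.45874463 -0.47283827]
856 [0.44168549 0.27406246] 0.011142515309951362
421 [0.45173499 0.30692333] 0.004161331758723463
330 [0.43806571 0.2374798 ] 0.06419122816051348
```

View pics/t2.png

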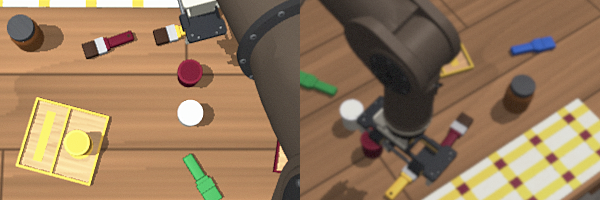

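The yellow pot stands on its spot in the yellow tray (left half, (76,142); lid z = 0.064). The gripper is over the yellow handle. I'll lower it, keeping the tips high so they clear the rims later.

Call:
{"name": "apply_moves", "arguments": {
  "commands": [
    [70,0,0,-0.8,0],
    [70,0,0,-0.8,0],
    [70,0,0,-0.4,0],
    [70,0,0,-0.2,0],
    [70,0,0,-0.05,0],
    [70,0,0,0,0],
    [20,0,0,0,0],
    [20,0,0,0,0],
    [20,0,0,0,0],
    [20,0,0,0,0],
    [20,0,0,0,0],
    [20,0,0,0,0]
  ],
  "newtons": 25
}}

```text
clock: 9.8
position: [0.7045, -0.0008, 0.0066]
ee_rot: [-1.907, -2.496, 0.0]
force: [-0.8, 0.5, 0.6]
width: 0.258
gripper_force: 25.0
```

Call:
{"name": "apply_moves", "arguments": {
  "commands": [
    [10,0,0,0,0],
    [10,0,0,0,0]
  ]
}}

```text
clock: 10.05
position: [0.7045, -0.0008, 0.0066]
ee_rot: [-1.907, -2.496, 0.0]
force: [-1.2, -0.8, 1.1]
width: 0.262
gripper_force: 25.0
```

Call:
{"name": "apply_moves", "arguments": {
  "commands": [
    [10,0,0,0.3,0],
    [10,0,0,0.7,0],
    [10,0,0,1,0],
    [10,-0.487,0.658,0,0.262],
    [10,-0.487,0.658,0,0.262],
    [10,-0.487,0.658,0,0.262],
    [10,-0.487,0.658,0,0.262],
    [10,-0.487,0.658,0,0.262],
    [10,-0.487,0.658,0,0.262],
    [10,-0.487,0.658,0,0.262],
    [10,-0.487,0.658,0,0.262]
  ]
}}

```text
clock: 11.42
position: [0.4702, 0.3165, 0.1279]
ee_rot: [0.396, 3.115, 0.001]
force: [0.1, 0.1, -0.9]
width: 0.259
gripper_force: 25.0
```

Call:
{"name": "apply_moves", "arguments": {
  "commands": [
    [10,0,0,0,0],
    [10,0,0,0,0]
  ]
}}

```text
clock: 11.68
position: [0.4714, 0.3149, 0.1273]
ee_rot: [0.403, 3.114, -0.0]
force: [-0.8, -0.0, -1.9]
width: 0.259
gripper_force: 25.0
```

```bash
python3 - <<'E'
from h import *
s=observe();print(s["position"],s["ee_rot"],s["width"],s["force"])
p,d=imaging.get_image("top");P,_=imaging.get_image("scene")
cv2.imwrite("pics/t3.png",cv2.resize(np.hstack([p[180:340,140:340],P[100:260,300:500]])[...,::-1],None,fx=2,fy=2))
E
```

```text
[0.47139236 0.31485117 0.12726716] [ 4.03445222e-01  3.11427060e+00 -6.84454208e-05] 0.2592504008584422 [-0.8111657  -0.0427138  -1.91642428]
```

View pics/t3.png

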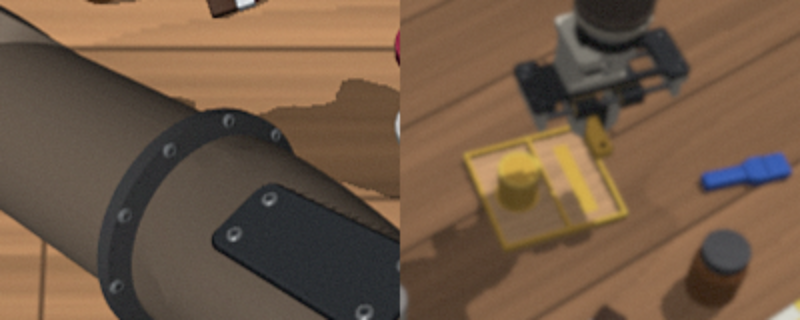

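The brush is held level above the bay, with its handle end at (600,140) in the right half. I'll lower it.

Call:
{"name": "apply_moves", "arguments": {
  "commands": [
    [10,0,0,-0.7,0],
    [10,0,0,-0.6,0],
    [10,0,0,-0.4,0],
    [10,0,0,-0.2,0],
    [10,0,0,0,0],
    [10,0,0,-0.02,0],
    [10,0,0,-0.02,0],
    [10,0,0,0,0]
  ]
}}

```text
clock: 12.78
position: [0.471, 0.3152, 0.0105]
ee_rot: [0.402, 3.115, 0.001]
force: [-0.7, 0.6, -0.8]
width: 0.258
gripper_force: 25.0
```

Call:
{"name": "apply_moves", "arguments": {
  "commands": [
    [10,0,0,-0.015,0],
    [10,0,0,0,0]
  ]
}}

```text
clock: 13.02
position: [0.471, 0.3152, 0.0104]
ee_rot: [0.402, 3.115, 0.0]
force: [-1.4, -3.2, 11.2]
width: 0.257
gripper_force: 25.0
```

Call:
{"name": "apply_moves", "arguments": {
  "commands": [
    [33,0,0,0,0],
    [33,0,0,0,0],
    [33,0,0,0.2,0],
    [33,0,0,0.8,0],
    [60,0,0,1,0],
    [85,0.294,-0.768,0,0],
    [85,0.294,-0.768,0,0],
    [90,0.294,-0.768,0,0],
    [90,0.294,-0.768,0,0],
    [90,0.294,-0.768,0,0],
    [90,0.294,-0.768,0,0],
    [90,0.294,-0.768,0,0]
  ]
}}

```text
clock: 14.52
position: [0.5948, -0.0089, 0.1301]
ee_rot: [0.402, 3.115, 0.001]
force: [0.5, 1.5, 0.6]
width: 0.902
gripper_force: 0.0
```

Call:
{"name": "apply_moves", "arguments": {
  "commands": [
    [90,0,0,0,0],
    [90,0,0,0,0]
  ]
}}

```text
clock: 14.78
position: [0.5941, -0.0068, 0.1297]
ee_rot: [0.402, 3.116, 0.001]
force: [-0.5, 0.2, -0.3]
width: 0.9
gripper_force: 0.0
```

```bash
python3 - <<'E'
from h import *
s=observe();print(s["position"],s["joints"],s["width"],s["force"])
p,d=imaging.get_image("top");P,_=imaging.get_image("scene")
cv2.imwrite("pics/t4.png",cv2.resize(np.hstack([p[140:340,160:360],P[140:340,280:480]])[...,::-1],None,fx=2,fy=2))
E
```

```text
[ 0.59408175 -0.00679183  0.12973562] [ 0.40365564  0.58585626 -0.71104327  1.72131836  0.44190211  1.00079028
  0.84529981] 0.9000520641771025 [-0.46516788  0.22311641 -0.27132245]
```

View pics/t4.png

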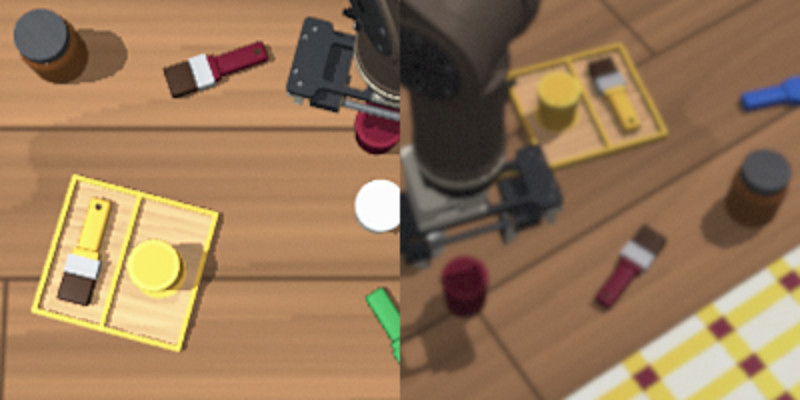

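Left half: the yellow brush lies along its stripe at (85,250) inside the bay, with the yellow pot beside it. Next is the burgundy pot.

Call:
{"name": "apply_moves", "arguments": {
  "commands": [
    [90,0,-0.01,-0.7,0],
    [90,0,0,-0.6,0],
    [90,0,0,-0.4,0],
    [90,0,0,-0.17,0],
    [90,0,0,0,0],
    [50,0,0,0,0],
    [50,0,0,0,0],
    [50,0,0,0,0],
    [50,0,0,0,0],
    [50,0,0,0,0],
    [50,0,0,0,0],
    [50,0,0,0,0]
  ],
  "newtons": 20
}}

```text
clock: 16.38
position: [0.5947, -0.008, 0.0175]
ee_rot: [0.402, 3.115, 0.0]
force: [-0.3, 0.5, 6.1]
width: 0.603
gripper_force: 20.0
```

Call:
{"name": "apply_moves", "arguments": {
  "commands": [
    [50,0,0,0,0]
  ]
}}

```text
clock: 16.5
position: [0.5947, -0.008, 0.0175]
ee_rot: [0.402, 3.115, 0.0]
force: [0.0, 0.3, 5.5]
width: 0.603
gripper_force: 20.0
```

Call:
{"name": "apply_moves", "arguments": {
  "commands": [
    [50,0,0,0.3,0],
    [50,0,0,0.7,0],
    [50,0,0,1,0],
    [50,-0.386,-0.767,0,-0.2],
    [50,-0.386,-0.767,0,-0.2],
    [50,-0.386,-0.767,0,-0.2],
    [50,-0.386,-0.767,0,-0.2],
    [50,-0.386,-0.767,0,-0.2],
    [50,-0.386,-0.767,0,-0.2],
    [50,-0.386,-0.767,0,-0.2],
    [50,0,0,0,0],
    [50,0,0,0,0]
  ]
}}

```text
clock: 18.0
position: [0.4324, -0.3296, 0.1376]
ee_rot: [1.445, 2.789, 0.001]
force: [0.4, 1.4, -0.7]
width: 0.601
gripper_force: 20.0
```

Call:
{"name": "apply_moves", "arguments": {
  "commands": [
    [50,0,0,-0.6,0],
    [50,0,0,-0.6,0],
    [50,0,0,-0.4,0],
    [50,0,0,-0.2,0],
    [50,0,0,-0.08,0],
    [50,0,0,0,0],
    [50,0,0,-0.02,0],
    [50,0,0,-0.02,0],
    [50,0,0,0,0]
  ]
}}

```text
clock: 19.12
position: [0.4322, -0.3304, 0.022]
ee_rot: [1.446, 2.788, -0.0]
force: [-0.1, 0.8, -0.7]
width: 0.606
gripper_force: 20.0
```

Call:
{"name": "apply_moves", "arguments": {
  "commands": [
    [50,0,0,-0.02,0],
    [50,0,0,0,0]
  ]
}}

```text
clock: 19.38
position: [0.4325, -0.3305, 0.0215]
ee_rot: [1.446, 2.788, -0.001]
force: [-2.2, 1.9, 8.0]
width: 0.605
gripper_force: 20.0
```

Call:
{"name": "apply_moves", "arguments": {
  "commands": [
    [70,0,0,0,0],
    [85,0,0,0,0],
    [85,0,0,0.2,0],
    [85,0,0,0.8,0],
    [85,0,0,1,0]
  ]
}}

```text
clock: 20.0
position: [0.4315, -0.3296, 0.1418]
ee_rot: [-1.445, -2.787, -0.001]
force: [1.0, -0.8, 0.1]
width: 0.851
gripper_force: 0.0
```

Call:
{"name": "apply_moves", "arguments": {
  "commands": [
    [70,0.367,0.747,0,-0.05],
    [70,0.367,0.747,0,-0.05],
    [70,0.367,0.747,0,-0.05],
    [70,0.367,0.747,0,-0.05],
    [70,0.367,0.747,0,-0.05],
    [70,0.367,0.747,0,-0.05],
    [70,0.367,0.747,0,-0.05],
    [70,0.367,0.747,0,-0.05],
    [70,0.367,0.747,0,-0.05],
    [70,0.367,0.747,0,-0.05],
    [70,0.367,0.747,0,-0.05],
    [70,0,0,0,0]
  ]
}}

```text
clock: 21.5
position: [0.6743, 0.1689, 0.1413]
ee_rot: [-1.806, -2.568, -0.005]
force: [-0.4, -0.1, 0.0]
width: 0.704
gripper_force: 0.0
```

```bash
python3 - <<'E'
from h import *
p,d=imaging.get_image("top");P,_=imaging.get_image("scene")
s=observe();print(s["position"],s["ee_rot"],s["joints"],s["width"],s["force"])
cv2.imwrite("pics/t5.png",np.hstack([p[130:330,220:540],P[140:360,120:440][:200]])[...,::-1])
E
```

```text
[0.67414621 0.16337    0.14089707] [-1.81310629e+00 -2.56529672e+00  1.94657827e-04] [-0.02527447  0.66880025 -0.48409584  1.45253321  0.32931453  1.10154968
 -0.22968475] 0.6995233307660862 [ 0.16785693 -1.33456726  0.56319124]
```

View pics/t5.png

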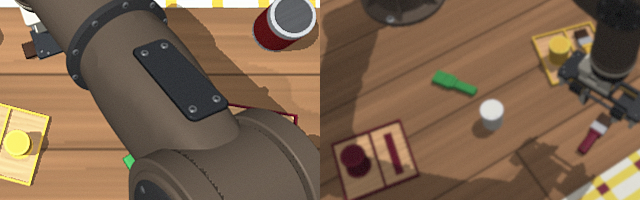

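The burgundy pot stands on its spot in the burgundy tray (right half, (355,158)), and the white pot is undisturbed. I'll grasp the burgundy brush.

Call:
{"name": "apply_moves", "arguments": {
  "commands": [
    [70,0.01,-0.02,-0.8,0],
    [70,0,0,-0.8,0],
    [70,0,0,-0.4,0],
    [70,0,0,-0.2,0],
    [70,0,0,-0.04,0],
    [70,0,0,0,0],
    [20,0,0,0,0],
    [20,0,0,0,0],
    [20,0,0,0,0],
    [20,0,0,0,0],
    [20,0,0,0,0],
    [10,0,0,0,0]
  ],
  "newtons": 25
}}

```text
clock: 23.1
position: [0.675, 0.1616, 0.0062]
ee_rot: [-1.815, -2.564, 0.0]
force: [-0.6, -0.3, 0.4]
width: 0.258
gripper_force: 25.0
```

Call:
{"name": "apply_moves", "arguments": {
  "commands": [
    [10,0,0,0,0],
    [10,0,0,0,0]
  ]
}}

```text
clock: 23.35
position: [0.675, 0.1616, 0.0063]
ee_rot: [1.815, 2.564, 0.0]
force: [-0.4, 0.7, 0.7]
width: 0.26
gripper_force: 25.0
```

Call:
{"name": "apply_moves", "arguments": {
  "commands": [
    [10,0,0,0.5,0],
    [10,0,0,0.7,0],
    [10,0,0,0.8,0]
  ]
}}

```text
clock: 23.72
position: [0.6743, 0.1613, 0.1266]
ee_rot: [-1.814, -2.563, 0.002]
force: [1.1, -0.7, -0.3]
width: 0.258
gripper_force: 25.0
```

Call:
{"name": "apply_moves", "arguments": {
  "commands": [
    [10,-0.356,-0.688,0,0.212],
    [10,-0.356,-0.688,0,0.212],
    [10,-0.356,-0.688,0,0.212],
    [10,-0.356,-0.688,0,0.212],
    [10,-0.356,-0.688,0,0.212],
    [10,-0.356,-0.688,0,0.212],
    [10,-0.356,-0.688,0,0.212],
    [10,-0.356,-0.688,0,0.212],
    [10,-0.356,-0.688,0,0.212],
    [10,-0.356,-0.688,0,0.212],
    [10,0,0,0,0],
    [10,0,0,0,0]
  ]
}}

```text
clock: 25.22
position: [0.4615, -0.2509, 0.1263]
ee_rot: [0.272, 3.129, 0.001]
force: [0.6, -0.5, -0.2]
width: 0.26
gripper_force: 25.0
```

Call:
{"name": "apply_moves", "arguments": {
  "commands": [
    [10,0,0,-0.7,0],
    [10,0,0,-0.6,0],
    [10,0,0,-0.4,0],
    [10,0,0,-0.18,0],
    [10,0,0,0,0],
    [10,0,0,-0.02,0],
    [10,0,0,-0.02,0],
    [10,0,0,0,0]
  ]
}}

```text
clock: 26.22
position: [0.4616, -0.2514, 0.0115]
ee_rot: [0.27, 3.129, -0.001]
force: [0.5, 0.4, -0.4]
width: 0.257
gripper_force: 25.0
```

Call:
{"name": "apply_moves", "arguments": {
  "commands": [
    [10,0,0,-0.015,0],
    [10,0,0,-0.015,0],
    [10,0,0,0,0]
  ]
}}

```text
clock: 26.6
position: [0.4615, -0.2514, 0.0101]
ee_rot: [0.27, 3.13, -0.001]
force: [-3.7, 0.8, 12.0]
width: 0.26
gripper_force: 25.0
```

Contact. I'll release, lift and retreat toward the middle so the views are clear.

Call:
{"name": "apply_moves", "arguments": {
  "commands": [
    [33,0,0,0,0],
    [33,0,0,0,0],
    [33,0,0,0.2,0],
    [33,0,0,0.8,0],
    [33,0,0,1,0],
    [33,0,0.7,0.5,0],
    [33,0,0.8,0,0],
    [33,0,0.8,0,0],
    [33,0,0.8,0,0],
    [33,0,0.5,0,0],
    [33,0,0,0,0]
  ]
}}

```text
clock: 27.98
position: [0.4614, -0.0324, 0.1602]
ee_rot: [0.262, 3.13, 0.001]
force: [-0.1, 0.1, -0.7]
width: 0.329
gripper_force: 0.0
```

```bash
python3 - <<'E'
from h import *
p,d=imaging.get_image("top");P,_=imaging.get_image("scene")
s=observe();print(s["position"],s["width"],s["force"],s["clock"])
cv2.imwrite("pics/t6.png",p[...,::-1]);cv2.imwrite("pics/t6s.png",P[...,::-1])
E
```

```text
[ 0.46138324 -0.03541968  0.15964381] 0.3316841751588727 [ 0.23187752 -0.86738089 -1.3173416 ] 28.075
```

View pics/t6.png

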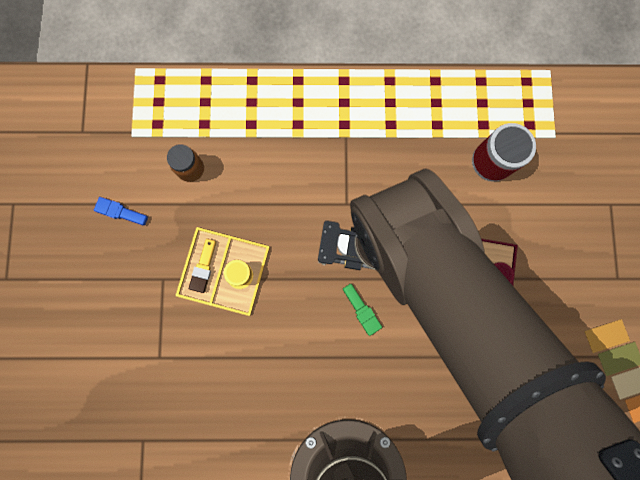

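View pics/t6s.png

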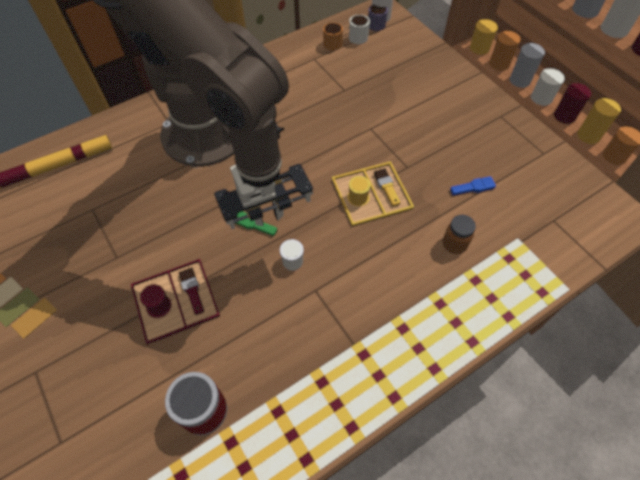

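The scene view shows the burgundy brush along its stripe at (191,290), with the burgundy pot beside it at (157,297). The yellow pair are at (360,190) and (388,187). The white pot, tin and jar have not moved, and the gripper is free.

```bash
python3 -c "
from cell import arm;print(arm.sign_off())"
```

```text
the job is handed in; nothing more can be done
None
```

I put the yellow pot and brush, then the burgundy pot and brush, in their own trays and handed the job in at about 28 s; the final pictures show the white pot, tin and jar where they were.

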